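# Nest the mixing pots in the red tray

### The job

Tidy away the three plastic mixing pots as one nested stack standing upright in the red tray: the deep blue pot at the bottom, the yellow one inside it and the shallow white one inside that, each pushed home so that its collar sits level on the rim below. Set the pots down rather than dropping or knocking them over, leave the cone, jar and screwdriver where they are, and let go of everything.

Things in the scene. Friction and masses are not known exactly. Their poses are not given: they have to be found in the camera images.
- deep_pot: Deepest mixing pot, blue plastic, round, 100 mm high, 0.11 kg. Slim body (76 high, diameter 53 at the foot, 57 at the top) under a wide straight collar (diameter 66, the top 24), walls 2.5, floor 4. The collar's flat underside is a shoulder that rests on the rim of the pot below; inside, a slope leads from collar to body. Origin: centre of underside, z up. Starts upright on the bench.
- middle_pot: Middle mixing pot, yellow plastic, 80 mm high, 0.09 kg; same shape and collar (diameter 66, the top 24) as the blue one. Body 56 high, diameter 42 at the foot, 47 at the top, wall 2.5. Home in the blue pot, its origin is 44 above the blue pot's, with 2 mm of play round the body. Origin: centre of underside, z up. Starts upright on the bench.
- shallow_pot: Shallowest mixing pot, white plastic, 60 mm high, 0.07 kg; same shape and collar (diameter 66, the top 24). Body 36 high, diameter 34 at the foot, 38 at the top, wall 2.5. Home in the yellow pot, its origin is 44 above the yellow pot's, with 2 mm of play. Origin: centre of underside, z up. Starts upright on the bench.
- tray_in (a point): Centre of the inner floor of the red square tray, a painted metal tray fixed to the bench: 140 x 140 mm outside, 132 x 132 inside, rim 16 high above the bench, floor about 5 above the bench; x and y along its sides, z up.
- cone: Bystander: small orange safety cone with a white band, 130 mm tall on a 90 mm square foot; origin at the centre of its underside.
- jar: Bystander: closed amber glass jar with a steel cap, diameter 64 mm, height 90; origin at the centre of its underside.
- screwdriver: Bystander: screwdriver with a red handle lying on the bench, 180 mm long, along its own x (handle at -x); origin under its middle.
Things that resemble listed ones, but are neither listed nor needed, are in the scene too. What is shaped like the shallow_pot but brown or turquoise is not meant. There is more than one size of the middle_pot; the one meant has the size given above.

How it is judged:
At the end, for the whole second after the job is handed in: The blue pot stands in the red tray on its floor (4 mm in height, 50 mm from the centre along each side); yellow is home in blue and white home in yellow (axes within 4 mm, origin 40 to 48 mm above that of the pot below); all upright within 0.06 rad and at rest (x of deep_pot in the frame of tray_in between -0.05 and 0.05 m and y of deep_pot in the frame of tray_in between -0.05 and 0.05 m and z of deep_pot in the frame of tray_in between -0.004 and 0.004 m and horizontal distance between middle_pot and deep_pot below 0.004 m and z of middle_pot in the frame of deep_pot between 0.04 and 0.048 m and horizontal distance between shallow_pot and middle_pot below 0.004 m and z of shallow_pot in the frame of middle_pot between 0.04 and 0.048 m and angle between each of deep_pot, middle_pot, shallow_pot's own z axis and vertical below 0.06 rad and linear speed of each of deep_pot, middle_pot, shallow_pot below 0.02 m/s); the robot touches nothing.
It fails at once if the cone, jar or screwdriver is pushed more than 30 mm (distance of any of cone, jar, screwdriver from where it was at the start of the episode above 0.03 m).
It fails at once if a pot is dropped or thrown: faster than 0.7 m/s (a fall of 25 mm) with no finger on it ((linear speed of deep_pot above 0.7 m/s and contact force between the fingers and deep_pot below 0.01 N) or (linear speed of middle_pot above 0.7 m/s and contact force between the fingers and middle_pot below 0.01 N) or (linear speed of shallow_pot above 0.7 m/s and contact force between the fingers and shallow_pot below 0.01 N)).
It fails at once if a pot is tipped over (more than 0.8 rad) (angle between any of deep_pot, middle_pot, shallow_pot's own z axis and vertical above 0.8 rad).
It also fails if it takes over 72 s, if anything falls off the work surface, if the arm or the gripper's body presses on something with over 40 N, if the wrist force passes 120 N, or if a joint passes its speed limit or range.

### The arm

A 6-joint arm with a two-finger parallel gripper is mounted at the origin on the work surface. World frame = base frame: x ahead of the robot, y to its left, z up, the work surface at z = 0. Lengths are in m, angles in rad, forces in N, time in s.
With the tool pointing down it reaches from about 0.35 to 0.725 m from the base axis. Payload 6 kg.
Tool frame: the origin (TCP) lies on the mounting face of the last link; the fingertips stand 173 mm ahead of it and the grasp point (between the pads) lies 155 mm ahead of it (tip_extent is the distance from the TCP to the fingertips, in m); z points along the fingers, y is the line along which they close (so a half turn about z gives the same grasp; the last joint's range is limited). The gripper opens to 85 mm and grips with 20 to 120 N. Pads are 22 mm wide; open, the fingers measure 114 mm over their backs; the gripper's body (76 mm by 85 mm) begins 54 mm behind the grasp point. The pads swing forward as they close: fully open they stand 13 mm farther back than shut.
Start: joints at [-0.936, 0.04, 0.085, 0, -1.615, -0.334], TCP at [0.178, -0.573, 0.405] pointing down, gripper open.
Joint ranges: [-2.56, 2.56], [-1.29, 2.01], [-1.08, 1.49], [-3.29, 1.98], [-2.81, -0.18], [-2.99, 2.99]. Speed limits (rad/s): [2.57, 2.57, 3.01, 3.14, 3.14, 3.14].

### API

Orientations are given as a unit quaternion [w, x, y, z].
In Python, from rig import * gives the robot as it stands.
- The arm moves only by the shell command python3 -m handwheel 'ROWS' [FORCE]. ROWS is JSON, a list of rows, each a list of 7 numbers: the turn, a rotation vector about the tool's x, y, z in rad, then the shift along the tool's x, y, z in cm, then the finger opening in cm, from 0 to 8.54. A call has 1 to 5 rows; each row shifts and turns the commanded pose from where the row before left it, along the tool's axes as they then stand; what a row does not reach is not made up. A row lasts 1/8 s, in which the tool goes at most 62.5 mm and 10.7 degrees, less where a joint would pass 70% of its speed; a pose out of reach is approached as far as the arm can. A call with a gripper value outside its range is refused whole. The fingers move at their own pace and stop on an object; FORCE is the grip in N (left out, the last holds). Time passes only in rows, so rows that do not move let the fingers close. It gives the time, the measured TCP pose, the force, the opening and the grip force at its end, in the units of the state.
- state(): the state, without advancing time (a new reading comes with each control period).
- snapshot(name): name is "scene" or "top"; returns the picture (420x560x3 uint8, red, green, blue); there is no depth.
- camera_params(name): a dict with "fx", "fy", "cx", "cy" (pixels), "k1" (the pictures are not rectified: a ray, as slopes to the right and down, at radius r is drawn at 1 + k1 r^2 times it, then the intrinsics apply), "T" (4x4, takes a point from camera to world coordinates). Camera axes: x right, y up, looking along -z (the intrinsics and any distortion apply to the point x, -y, -z); pixel columns grow to the right and rows downward; lengths in m; the calibration is good to about 2 mm. A picture is of the moment at which its call begins. camera_params takes no time and is no camera call.
- close_job(): hands the job in; it is judged then, once.
Trained networks look in the newest picture that a camera, given by its name, has taken for a name from the list of things; names that differ only in an ending like _2 or _b are one class to them, and where a whole thing is asked for, a point or a joint stands for the part that bears it (a point fixed in the world has none). Each returns a list of dicts, best first, with "confidence" (0 to 1); they miss things now and then, are a little off and sometimes report something else, mostly with a low value. They report only what shows in the picture. A call takes as long as a camera call. They do not tell look-alikes from the thing itself.
- spot_in(camera, thing): "centre" ([x, y, z] in m, in world coordinates, good to about 4 mm: the middle of the surface that is visible of it).
- pinpoint(camera, thing): "centre" ([x, y, z] in m, in world coordinates, good to about 4 mm: a listed point, or the origin of a listed thing).
The state is a dict: "time_s": time; "qpos": joint angles; "joint_velocities": joint speeds; "effort": joint torques, N m; "tool_pos": TCP position; "eef_rot": TCP orientation; "contact_force": force on the tool from outside, world axes, zero at the start; "torque": the same for the moment, N m; "gripper_width": opening from 0.0 (shut) to 1.0 (fully open); "gripper_force": force on a finger pad.
Only numpy, scipy, OpenCV 4.12 (cv2) and the standard library are available. Lean on these libraries where they do the work, as an engineer would, in place of code of your own. Each camera call takes 0.05 s, during which the arm holds its last target. There are 200 camera calls.

## Working session

There is one attempt and no reset: what is moved stays moved. The work goes in short steps, Python scripts to look and compute and a shell command to move; the robot and the scene stay as the last step left them, time stands still between calls to the robot, and variables do not carry over. Pictures are saved under pics/ and viewed, at most 10 in all, crops included, and the job is handed in when it is done.

```bash
mkdir -p pics; ls; python3 - <<'E'
from rig import *
import cv2,numpy as np
for n in("scene","top"):
    cv2.imwrite(f"pics/{n}0.png",snapshot(n)[:,:,::-1])
    p=camera_params(n); print(n,p["fx"],p["fy"],p["cx"],p["cy"],p["k1"],np.round(p["T"],3).tolist())
    for t in("deep_pot","middle_pot","shallow_pot","tray_in","cone","jar","screwdriver"):
        print(t,[(np.round(d["centre"],3).tolist(),round(d["confidence"],2)) for d in pinpoint(n,t)])
s=state();print(s["time_s"],s["tool_pos"],s["eef_rot"],s["gripper_width"],s["contact_force"])
E
```

```text
pics
scene 385.61892962068055 385.61892962068055 281.4180643075559 208.49227327593223 -0.10534288007060288 [[0.265, -0.571, 0.777, 1.262], [0.964, 0.143, -0.223, -0.159], [0.017, 0.808, 0.588, 0.551], [0.0, 0.0, 0.0, 1.0]]
deep_pot [([0.48, -0.284, 0.003], 0.81)]
middle_pot [([0.396, 0.291, 0.004], 0.81), ([0.492, 0.378, 0.003], 0.72), ([0.503, 0.276, -0.001], 0.7)]
shallow_pot [([0.572, 0.115, 0.0], 0.95), ([0.676, 0.186, -0.005], 0.9), ([0.782, 0.219, -0.001], 0.59)]
tray_in [([0.441, -0.036, 0.004], 0.81)]
cone [([0.693, -0.026, -0.003], 0.85), ([0.681, -0.298, -0.0], 0.72), ([0.444, -0.033, 0.007], 0.39)]
jar [([0.652, 0.32, 0.0], 0.55), ([0.678, -0.298, -0.0], 0.53)]
screwdriver [([0.68, -0.298, -0.002], 0.9)]
top 482.1071254340729 482.1071254340729 275.02983536295267 208.13435824605224 0.03979838996713782 [[0.025, 0.987, -0.158, 0.411], [-1.0, 0.022, -0.018, 0.005], [-0.014, 0.158, 0.987, 1.186], [0.0, 0.0, 0.0, 1.0]]
deep_pot [([0.478, -0.287, -0.001], 0.67), ([0.501, 0.275, -0.001], 0.38)]
middle_pot [([0.489, 0.385, -0.008], 0.74), ([0.39, 0.292, -0.002], 0.71), ([0.498, 0.276, 0.001], 0.67)]
shallow_pot [([0.577, 0.114, 0.001], 0.8), ([0.675, 0.184, -0.001], 0.73), ([0.782, 0.22, 0.004], 0.68)]
tray_in [([0.448, -0.033, 0.002], 0.89)]
cone [([0.692, -0.03, 0.001], 0.82), ([0.649, 0.318, -0.004], 0.65)]
jar []
screwdriver [([0.682, -0.298, -0.001], 0.67)]
0.8 [ 0.17778941 -0.57304215  0.40466879] [-4.51240356e-06 -1.49844867e-01  9.88709519e-01  5.02001149e-05] 1.0021765973728425 [-0.07992844  0.78200756  0.68919136]
```

View pics/scene0.png

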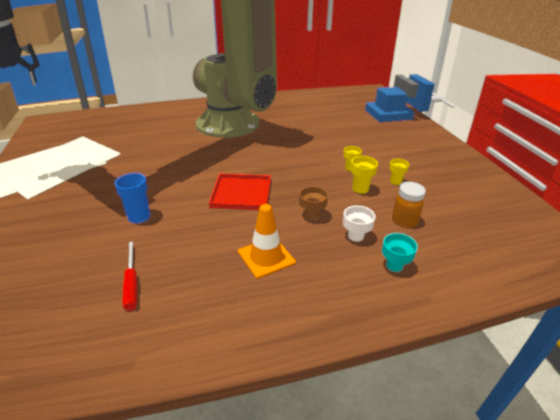

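View pics/top0.png

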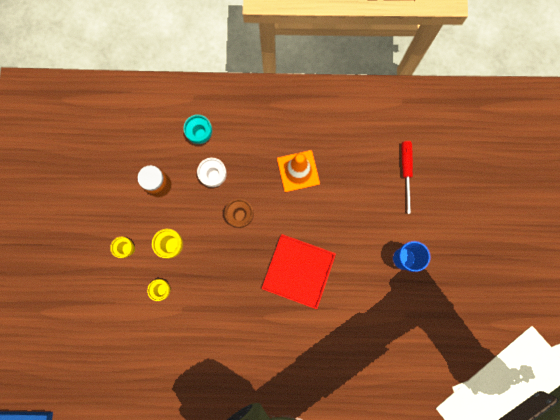

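The scene picture shows the blue pot (135,200), three yellow ones (largest at 364,175), the white pot (358,223), the brown (313,205), the turquoise (399,253), the jar (409,203), the cone (266,240), the screwdriver (130,275) and the tray (241,191).

The top picture agrees: blue (414,257), big yellow (167,243), white pot (212,172), jar cap (151,178) and the turned tray (298,271).

Next I measure the pots from both views by fitting silhouettes with the height left free.

```bash
cat > h.py <<'E'
from rig import *
import cv2,numpy as np
from scipy.optimize import minimize
def proj(n,P):
    p=camera_params(n); T=np.array(p["T"]); c=(np.asarray(P)-T[:3,3])@T[:3,:3]
    u=np.c_[c[:,0],-c[:,1]]/(-c[:,2:]); u=u*(1+p["k1"]*(u**2).sum(1,keepdims=True))
    return u*[p["fx"],p["fy"]]+[p["cx"],p["cy"]]
def ray(n,uv,z):   # pixels -> plane z
    p=camera_params(n); T=np.array(p["T"]); K=np.array([[p["fx"],0,p["cx"]],[0,p["fy"],p["cy"]],[0,0,1]])
    u=cv2.undistortPoints(np.float64(uv).reshape(-1,1,2),K,np.array([p["k1"],0,0,0,0.])).reshape(-1,2)
    d=np.c_[u[:,0],-u[:,1],-np.ones(len(u))]@T[:3,:3].T
    return T[:3,3]+d*((z-T[2,3])/d[:,2:])
def mask(img,col):
    h,s,v=[c.astype(int) for c in cv2.split(cv2.cvtColor(img,cv2.COLOR_RGB2HSV))]
    return {"blue":(h>100)&(h<130)&(s>130)&(v>40),"yellow":(h>22)&(h<36)&(s>130)&(v>60),
     "white":(s<70)&(v>110),"red":((h<5)|(h>174))&(s>200)&(v>70)}[col].astype(np.uint8)
def blob(m,uv):
    m=cv2.morphologyEx(m,cv2.MORPH_CLOSE,np.ones((3,3)))
    k,l=cv2.connectedComponents(m); ys,xs=np.nonzero(l); i=np.argmin((xs-uv[0])**2+(ys-uv[1])**2)
    m=(l==l[ys[i],xs[i]]).astype(np.uint8)
    c,_=cv2.findContours(m,cv2.RETR_EXTERNAL,cv2.CHAIN_APPROX_NONE); return cv2.drawContours(m,c,-1,1,-1)
a=np.linspace(0,2*np.pi,48,endpoint=False)
def ring(x,y,z,r): return np.c_[x+r*np.cos(a),y+r*np.sin(a),0*a+z]
S=4
def fit(imgs,col,x,y,z0,H,foot,top,fitz=True):
    M={}
    for n,im in imgs.items():
        c=proj(n,[[x,y,z0+H-.012]])[0]; o=np.round(c).astype(int)-35
        b=blob(mask(im,col),c)[o[1]:o[1]+70,o[0]:o[0]+70]; M[n]=(o,cv2.resize(b*255,None,fx=S,fy=S,interpolation=cv2.INTER_LINEAR)/255.)
    def cost(q):
        X,Y,dz=q; e=0
        for n,(o,b) in M.items():
            r=np.zeros(b.shape,np.uint8)
            for A,B in (((z0+H,.033),(z0+H-.024,.033)),((z0+H-.024,top/2),(z0,foot/2))):
                P=np.r_[ring(X,Y,A[0]+dz,A[1]),ring(X,Y,B[0]+(dz if B[0]>z0 else 0),B[1])]
                g=((proj(n,P)-o+.5)*S-.5)*16
                cv2.fillConvexPoly(r,cv2.convexHull(np.int32(np.round(g))),1,shift=4)
            e+=np.abs(r-b).sum()/b.sum()
        return e
    r=min((minimize(cost,[x,y,0],method="Nelder-Mead",options=dict(initial_simplex=[[x+s,y,0],[x,y+s,.004],[x-s,y,-.004],[x,y-s,.005]],xatol=1e-4,fatol=1e-4)) for s in(.006,-.009)),key=lambda r:r.fun)
    return np.round(r.x,4),round(r.fun,3)
def rel(x,y):
    s=state(); w,*q=s["eef_rot"]; R=cv2.Rodrigues(np.zeros(3))[0]
    from scipy.spatial.transform import Rotation as Ro
    return Ro.from_quat([*q,w]).as_matrix()
def shift(d): return np.round(rel(0,0).T@np.asarray(d)*100,2)
POT={"deep":("blue",.100,.053,.057),"middle":("yellow",.080,.042,.047),"shallow":("white",.060,.034,.038)}
E
python3 - <<'E'
from h import *
I={n:snapshot(n) for n in("scene","top")}
for k,x,y in(("deep",.479,-.286),("middle",.5,.276),("shallow",.676,.185)):
    c,H,f,t=POT[k]; print(k,fit(I,c,x,y,0,H,f,t),[fit({n:I[n]},c,x,y,0,H,f,t) for n in I])
for n,uv in(("scene",(241,191)),("top",(298,271))):
    b=blob(mask(I[n],"red"),uv); c=max(cv2.findContours(b,0,1)[0],key=cv2.contourArea)[:,0]
    for z in(0,.016):
        r=cv2.minAreaRect(np.float32(ray(n,c,z)[:,:2]*1000)); print(n,z,r)
E
```

```text
deep (array([ 0.4836, -0.2883, -0.0006]), np.float64(0.132)) [(array([ 0.475 , -0.2882, -0.0056]), np.float64(0.049)), (array([ 0.4841, -0.2906, -0.0054]), np.float64(0.045))]
middle (array([0.5013, 0.2733, 0.0029]), np.float64(0.343)) [(array([0.4973, 0.2754, 0.0012]), np.float64(0.277)), (array([0.5016, 0.2739, 0.001 ]), np.float64(0.053))]Traceback (most recent call last):
  File "<stdin>", line 4, in <module>
  File "h.py", line 40, in fit
    r=min((minimize(cost,[x,y,0],method="Nelder-Mead",options=dict(initial_simplex=[[x+s,y,0],[x,y+s,.004],[x-s,y,-.004],[x,y-s,.005]],xatol=1e-4,fatol=1e-4)) for s in(.006,-.009)),key=lambda r:r.fun)
  File "h.py", line 40, in <genexpr>
    r=min((minimize(cost,[x,y,0],method="Nelder-Mead",options=dict(initial_simplex=[[x+s,y,0],[x,y+s,.004],[x-s,y,-.004],[x,y-s,.005]],xatol=1e-4,fatol=1e-4)) for s in(.006,-.009)),key=lambda r:r.fun)
           ~~~~~~~~^^^^^^^^^^^^^^^^^^^^^^^^^^^^^^^^^^^^^^^^^^^^^^^^^^^^^^^^^^^^^^^^^^^^^^^^^^^^^^^^^^^^^^^^^^^^^^^^^^^^^^^^^^^^^^^^^^^^^^^^^^^^^^^^^^^^^^^^^^^
    res = _minimize_neldermead(fun, x0, args, callback, bounds=bounds,
                               **options)
    fxc = func(xc)
    fx = function(np.copy(x), *(wrapper_args + args))
  File "h.py", line 36, in cost
    g=((proj(n,P)-o+.5)*S-.5)*16
        ~~~~^^^^^
  File "h.py", line 5, in proj
    p=camera_params(n); T=np.array(p["T"]); c=(np.asarray(P)-T[:3,3])@T[:3,:3]
ValueError: time passes only in moves, steps and waits
```

```bash
sed -i 's/^a=np.linspace/import functools; camera_params=functools.lru_cache(None)(camera_params)\na=np.linspace/' h.py
python3 - <<'E'
from h import *
I={n:snapshot(n) for n in("scene","top")}; out=[]
for k,x,y in(("deep",.4836,-.288),("middle",.5016,.274),("shallow",.676,.185)):
    c,H,f,t=POT[k]; r=fit(I,c,x,y,0,H,f,t); print(k,r,[fit({n:I[n]},c,x,y,0,H,f,t) for n in I]); row=[]
    x,y,dz=r[0]
    for n in I:
        o=np.round(proj(n,[[x,y,H-.012]])[0]).astype(int)-30
        im=cv2.resize(I[n][o[1]:o[1]+60,o[0]:o[0]+60],None,fx=4,fy=4,interpolation=cv2.INTER_NEAREST)[:,:,::-1].copy()
        for z,rr in((H+dz,.033),(H+dz-.024,.033),(0,f/2)): cv2.polylines(im,[np.int32(((proj(n,ring(x,y,z,rr))-o+.5)*4-.5)*16)],True,(0,255,0),1,shift=4)
        b=blob(mask(I[n],c),proj(n,[[x,y,H-.012]])[0])[o[1]:o[1]+60,o[0]:o[0]+60]
        cs,_=cv2.findContours(cv2.resize(b,None,fx=4,fy=4,interpolation=0),0,1); cv2.drawContours(im,cs,-1,(255,0,255),1)
        row.append(im)
    out.append(np.vstack(row))
cv2.imwrite("pics/fit1.png",np.hstack(out))
for n,uv in(("scene",(241,191)),("top",(298,271))):
    b=blob(mask(I[n],"red"),uv); c=max(cv2.findContours(b,0,1)[0],key=cv2.contourArea)[:,0]
    for z in(0,.016):
        r=cv2.minAreaRect(np.float32(ray(n,c,z)[:,:2]*1000)); print(n,z,np.round([*r[0],*r[1],r[2]],1))
E
```

```text
deep (array([ 4.834e-01, -2.884e-01, -1.000e-04]), np.float64(0.134)) [(array([ 0.4768, -0.2881, -0.0044]), np.float64(0.051)), (array([ 0.4839, -0.2906, -0.0051]), np.float64(0.044))]
middle (array([0.5013, 0.2734, 0.0028]), np.float64(0.343)) [(array([0.4973, 0.2753, 0.0013]), np.float64(0.278)), (array([ 0.5021,  0.2755, -0.006 ]), np.float64(0.049))]
shallow (array([0.6772, 0.1813, 0.0031]), np.float64(0.103)) [(array([0.6762, 0.1819, 0.0021]), np.float64(0.051)), (array([0.6773, 0.1812, 0.0025]), np.float64(0.049))]
scene 0 [431.9 -30.  143.4 160.   71. ]
scene 0.016 [456.  -33.7 139.3 155.4  71. ]
top 0 [447.5 -34.5 143.9 143.1  71.4]
top 0.016 [447.  -34.  142.  141.2  71.4]
```

View pics/fit1.png

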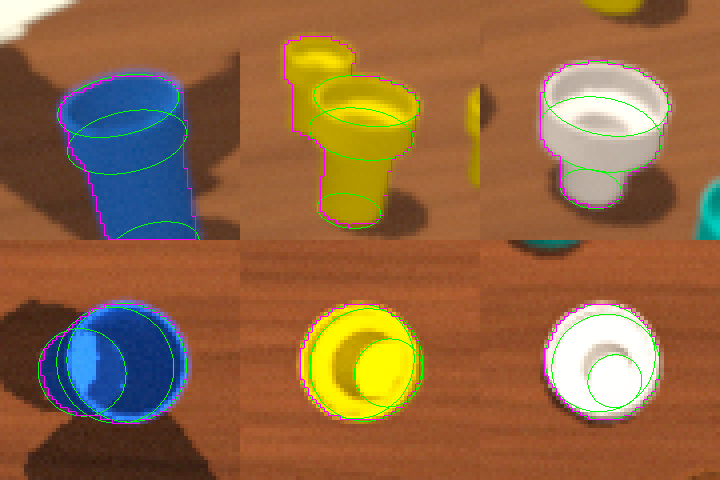

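The crops show white matching in both views, at about (0.677, 0.182), 3 mm above the stated height. In the scene crop the yellow blob merges with a small look-alike, so its top fit counts: (0.502, 0.275). For blue the two views differ by 7 mm in x, giving a mean of about (0.481, -0.288).

I'll centre each pot by squeezing it along two perpendicular directions. That makes its place exact in robot coordinates. First, move above blue.

```bash
python3 -m handwheel '[[0,0,0,-4.67,2.28,0,8.5],[0,0,0,-4.67,2.28,0,8.5],[0,0,0,-4.67,2.28,0,8.5],[0,0,0,-4.67,2.28,0,8.5]]' 20; python3 -m handwheel '[[0,0,0,-4.67,2.28,0,8.5],[0,0,0,-4.67,2.28,0,8.5],[0,0,0,-4.67,2.28,0,8.5],[0,0,0,-4.67,2.28,0,8.5],[0,0,0,0,0,5,8.5]]'; python3 -c "
from h import *
s=state();print(s['qpos'],s['tool_pos'],s['eef_rot'],s['time_s'])
cv2.imwrite('pics/a.png',np.hstack([cv2.resize(snapshot('scene')[130:270,50:250],(400,280)),cv2.resize(snapshot('top')[180:320,330:530],(400,280))])[:,:,::-1])"
```

```text
time_s: 1.5
tool_pos: [0.3301, -0.4293, 0.4049]
eef_rot: [0.0, -0.15, 0.989, -0.0]
contact_force: [0.6, -1.0, -0.9]
gripper_width: 0.997
gripper_force: 0.0
time_s: 2.12
tool_pos: [0.4832, -0.2862, 0.3578]
eef_rot: [0.003, -0.152, 0.988, -0.002]
contact_force: [0.6, -0.1, 0.3]
gripper_width: 1.002
gripper_force: 0.0
[-1.76915638e-01 -6.57708941e-02 -1.05645964e-01  1.21119789e-03
 -1.52344751e+00 -1.08906477e+00] [ 0.48315456 -0.28620942  0.35779686] [ 0.00334038 -0.15184363  0.98839728 -0.00178102] 2.125
```

View pics/a.png

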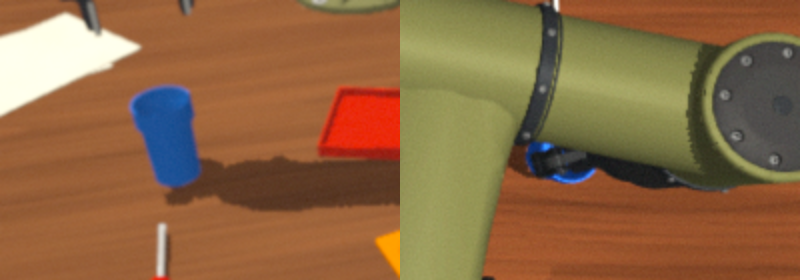

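The scene crop shows both fingertips above and either side of the blue rim (160,105). Nothing is out of place. Now descend, squeeze lightly, open, turn by 90 degrees and grip again.

```bash
python3 -m handwheel '[[0,0,0,0,0,4,8.5],[0,0,0,0,0,4,8.5],[0,0,0,0,0,2.5,8.5],[0,0,0,0,0,0,8.5]]' 20;  python3 -m handwheel '[[0,0,0,0,0,0,7.2],[0,0,0,0,0,0,6.8],[0,0,0,0,0,0,6.4],[0,0,0,0,0,0,6],[0,0,0,0,0,0,6]]'
```

```text
time_s: 2.72
tool_pos: [0.48, -0.2886, 0.2493]
eef_rot: [-0.001, -0.149, 0.989, 0.0]
contact_force: [0.8, 0.2, -0.0]
gripper_width: 0.995
gripper_force: 0.0
time_s: 3.35
tool_pos: [0.481, -0.2882, 0.252]
eef_rot: [0.001, -0.15, 0.989, -0.001]
contact_force: [-0.5, 1.5, 5.1]
gripper_width: 0.771
gripper_force: 22.0
```

```bash
python3 -m handwheel '[[0,0,0,0,0,0,7.5],[0,0,0,0,0,0,8.5],[0,0,0,0,0,0,8.5],[0,0,0,0,0,0,8.5]]';  python3 -m handwheel '[[0,0,-0.1745,0,0,0,8.5],[0,0,-0.1745,0,0,0,8.5],[0,0,-0.1745,0,0,0,8.5],[0,0,-0.1745,0,0,0,8.5],[0,0,-0.1745,0,0,0,8.5]]'; python3 -m handwheel '[[0,0,-0.1745,0,0,0,8.5],[0,0,-0.1745,0,0,0,8.5],[0,0,-0.1745,0,0,0,8.5],[0,0,-0.1745,0,0,0,8.5],[0,0,0,0,0,0,8.5]]'; python3 -m handwheel '[[0,0,0,0,0,0,7.2],[0,0,0,0,0,0,6.8],[0,0,0,0,0,0,6.4],[0,0,0,0,0,0,6],[0,0,0,0,0,0,6]]' 30; python3 -c "
from h import *
s=state();print(s['qpos'],s['tool_pos'],s['eef_rot'],s['time_s'])"
```

```text
time_s: 3.85
tool_pos: [0.4805, -0.2881, 0.2495]
eef_rot: [-0.0, -0.15, 0.989, 0.0]
contact_force: [1.3, -0.2, 0.3]
gripper_width: 0.996
gripper_force: 0.0
time_s: 4.47
tool_pos: [0.4805, -0.2881, 0.2496]
eef_rot: [-0.0, -0.556, 0.831, 0.0]
contact_force: [-0.5, 0.0, 0.4]
gripper_width: 0.996
gripper_force: 0.0
time_s: 5.1
tool_pos: [0.4806, -0.2881, 0.2496]
eef_rot: [0.0, 0.805, -0.594, -0.0]
contact_force: [-0.9, 0.1, -0.8]
gripper_width: 0.994
gripper_force: 0.0
time_s: 5.72
tool_pos: [0.4807, -0.2882, 0.2502]
eef_rot: [-0.0, 0.805, -0.593, 0.001]
contact_force: [0.6, 0.2, 4.6]
gripper_width: 0.775
gripper_force: 33.8
[-1.81814630e-01 -2.77452464e-02 -2.65857055e-01  2.79771618e-04
 -1.33167943e+00  4.82104396e-01] [ 0.48074464 -0.2882235   0.25024192] [-9.79581089e-05  8.04940940e-01 -5.93354710e-01  5.11303861e-04] 5.725
```

Centred in both axes. Lift, carry to the tray, and lower to just above its floor.

```bash
python3 -m handwheel '[[0,0,0,0,0,-2,6],[0,0,0,0,0,-3,6],[0,0,0,-2.53,-0.42,0,6],[0,0,0,-5.06,-0.84,0,6],[0,0,0,-5.06,-0.84,0,6]]';  python3 -m handwheel '[[0,0,0,-5.06,-0.84,0,6],[0,0,0,-5.06,-0.84,0,6],[0,0,0,-2.53,-0.42,0,6],[0,0,0,0,0,0,6],[0,0,0,0,0,0,6]]'; python3 -m handwheel '[[0,0,0,0,0,2,6],[0,0,0,0,0,1.6,6],[0,0,0,0,0,0.4,6],[0,0,0,0,0,0.2,6],[0,0,0,0,0,0,6]]'; python3 -c "
from h import *
cv2.imwrite('pics/b.png',cv2.resize(snapshot('scene')[100:310,80:360],(800,600))[:,:,::-1])"
```

```text
time_s: 6.35
tool_pos: [0.4626, -0.1601, 0.3003]
eef_rot: [-0.0, 0.805, -0.594, -0.0]
contact_force: [0.2, 0.6, 0.3]
gripper_width: 0.771
gripper_force: 33.9
time_s: 6.98
tool_pos: [0.4458, -0.0344, 0.3001]
eef_rot: [-0.0, 0.805, -0.593, 0.0]
contact_force: [-0.2, 0.3, -0.8]
gripper_width: 0.778
gripper_force: 33.9
time_s: 7.6
tool_pos: [0.446, -0.0341, 0.2582]
eef_rot: [-0.0, 0.805, -0.593, 0.0]
contact_force: [-0.1, 0.1, -0.1]
gripper_width: 0.773
gripper_force: 33.9
```

View pics/b.png

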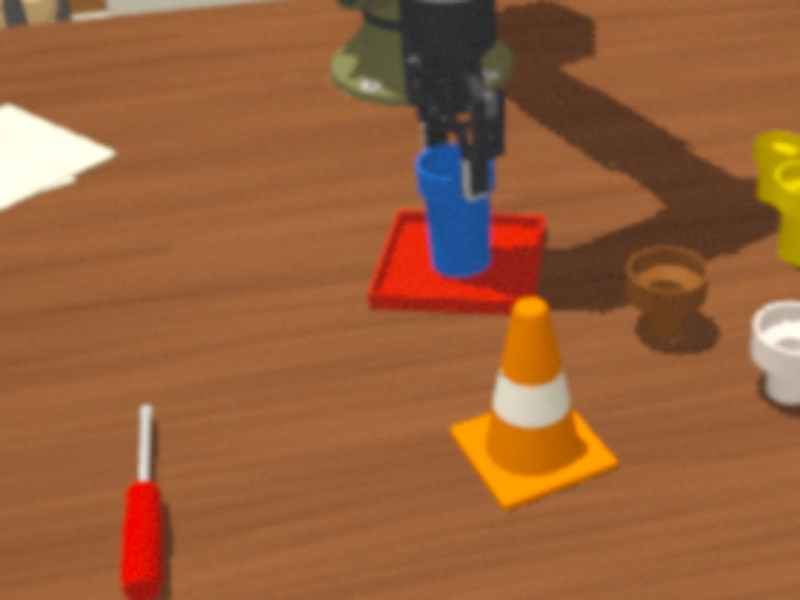

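The picture shows the blue pot held upright over the tray (460,270), with the fingertip (475,190) within the collar. Lower gently to contact.

```bash
for r in 1; do python3 -m handwheel '[[0,0,0,0,0,0.15,6],[0,0,0,0,0,0,6]]'; python3 -m handwheel '[[0,0,0,0,0,0.1,6],[0,0,0,0,0,0,6]]';  python3 -m handwheel '[[0,0,0,0,0,0.1,6],[0,0,0,0,0,0,6]]'; done
```

```text
time_s: 7.9
tool_pos: [0.4458, -0.034, 0.2562]
eef_rot: [-0.0, 0.805, -0.593, -0.0]
contact_force: [-0.8, -0.5, -1.2]
gripper_width: 0.774
gripper_force: 33.9
time_s: 8.15
tool_pos: [0.4458, -0.0341, 0.2551]
eef_rot: [0.0, 0.805, -0.593, -0.0]
contact_force: [-0.0, 0.3, -1.4]
gripper_width: 0.773
gripper_force: 33.9
time_s: 8.4
tool_pos: [0.4458, -0.0341, 0.2543]
eef_rot: [-0.0, 0.805, -0.593, 0.0]
contact_force: [0.5, 0.1, -1.1]
gripper_width: 0.774
gripper_force: 33.9
```

```bash
python3 -m handwheel '[[0,0,0,0,0,0.1,6],[0,0,0,0,0,0,6]]'; python3 -m handwheel '[[0,0,0,0,0,0.1,6],[0,0,0,0,0,0,6]]'
```

```text
time_s: 8.65
tool_pos: [0.4459, -0.0342, 0.2542]
eef_rot: [-0.0, 0.805, -0.593, 0.001]
contact_force: [-1.2, -0.5, 4.9]
gripper_width: 0.775
gripper_force: 34.3
time_s: 8.9
tool_pos: [0.446, -0.0343, 0.2541]
eef_rot: [-0.0, 0.805, -0.593, 0.001]
contact_force: [-3.5, 0.4, 10.6]
gripper_width: 0.775
gripper_force: 34.7
```

Contact found. Relieve it, let go, rise and go above yellow.

```bash
python3 -m handwheel '[[0,0,0,0,0,-0.15,6],[0,0,0,0,0,0,7.2],[0,0,0,0,0,0,8.5],[0,0,0,0,0,0,8.5],[0,0,0,0,0,0,8.5]]' 20; python3 -m handwheel '[[0,0,0,0,0,-2,8.5],[0,0,0,0,0,-4,8.5],[0,0,0,0,0,-4,8.5]]'; python3 -m handwheel '[[0,0,0,-4.65,-2.4,0,8.5],[0,0,0,-4.65,-2.4,0,8.5],[0,0,0,-4.65,-2.4,0,8.5],[0,0,0,-4.65,-2.4,0,8.5],[0,0,0,-4.65,-2.4,0,8.5]]'; python3 -m handwheel '[[0,0,0,-4.65,-2.4,0,8.5],[0,0,0,0,0,0,8.5],[0,0,0,0,0,0,8.5]]'; python3 -c "
from h import *
I=snapshot('scene');T=snapshot('top')
print(fit({'scene':I},'blue',.446,-.034,.005,.1,.053,.057),state()['qpos'])
cv2.imwrite('pics/c.png',np.hstack([cv2.resize(I[80:290,180:460],(560,420)),cv2.resize(T[190:330,100:180],(240,420))])[:,:,::-1])"
```

```text
time_s: 9.52
tool_pos: [0.4458, -0.034, 0.2536]
eef_rot: [0.0, 0.805, -0.593, -0.0]
contact_force: [-0.4, -0.9, 0.3]
gripper_width: 0.991
gripper_force: 0.0
time_s: 9.9
tool_pos: [0.4457, -0.0341, 0.3547]
eef_rot: [0.0, 0.805, -0.593, -0.0]
contact_force: [0.3, -0.2, -0.7]
gripper_width: 0.993
gripper_force: 0.0
time_s: 10.52
tool_pos: [0.4916, 0.2254, 0.3538]
eef_rot: [-0.0, 0.805, -0.593, 0.0]
contact_force: [-0.2, -0.2, -0.0]
gripper_width: 0.997
gripper_force: 0.0
time_s: 10.9
tool_pos: [0.5008, 0.2751, 0.3533]
eef_rot: [0.0, 0.805, -0.593, -0.0]
contact_force: [-0.5, -0.4, -0.0]
gripper_width: 0.995
gripper_force: 0.0
(array([ 0.4424, -0.0317, -0.0063]), np.float64(0.09)) [ 8.52465113e-01 -3.69199952e-02 -8.42871938e-02  9.22649470e-05
 -1.52298765e+00 -5.52667906e-01]
```

View pics/c.png

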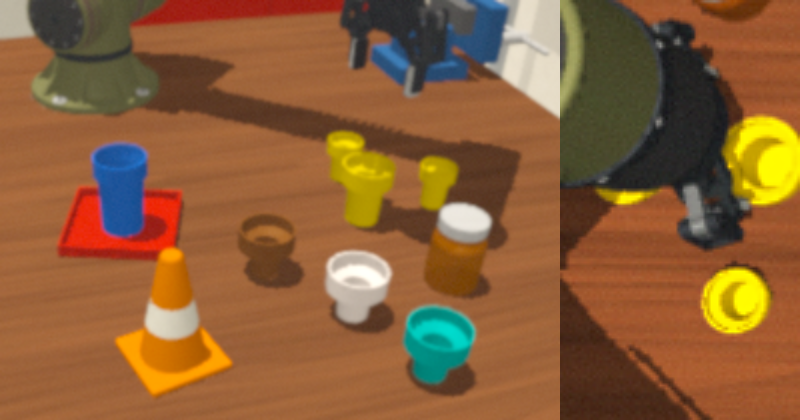

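Blue stands upright in the tray (120,190) and the gripper is above the yellow pot (368,185). Descend and do the two squeezes there.

```bash
python3 -m handwheel '[[0,0,0,0,0,4,8.5],[0,0,0,0,0,4,8.5],[0,0,0,0,0,3,8.5],[0,0,0,0,0,1.2,8.5],[0,0,0,0,0,0,8.5]]' 20;  python3 -m handwheel '[[0,0,0,0,0,0,7.2],[0,0,0,0,0,0,6.8],[0,0,0,0,0,0,6.4],[0,0,0,0,0,0,6],[0,0,0,0,0,0,6]]'
```

```text
time_s: 11.62
tool_pos: [0.5009, 0.2745, 0.232]
eef_rot: [0.0, 0.805, -0.594, 0.0]
contact_force: [0.4, 0.1, 0.3]
gripper_width: 0.999
gripper_force: 0.0
time_s: 12.25
tool_pos: [0.501, 0.2753, 0.2334]
eef_rot: [-0.001, 0.805, -0.593, 0.0]
contact_force: [-2.6, -1.2, 5.9]
gripper_width: 0.766
gripper_force: 21.7
```

```bash
python3 -m handwheel '[[0,0,0,0,0,0,7.5],[0,0,0,0,0,0,8.5],[0,0,0,0,0,0,8.5],[0,0,0,0,0,0,8.5]]';  python3 -m handwheel '[[0,0,0.1745,0,0,0,8.5],[0,0,0.1745,0,0,0,8.5],[0,0,0.1745,0,0,0,8.5],[0,0,0.1745,0,0,0,8.5],[0,0,0.1745,0,0,0,8.5]]'; python3 -m handwheel '[[0,0,0.1745,0,0,0,8.5],[0,0,0.1745,0,0,0,8.5],[0,0,0.1745,0,0,0,8.5],[0,0,0.1745,0,0,0,8.5],[0,0,0,0,0,0,8.5]]'; python3 -m handwheel '[[0,0,0,0,0,0,7.2],[0,0,0,0,0,0,6.8],[0,0,0,0,0,0,6.4],[0,0,0,0,0,0,6],[0,0,0,0,0,0,6]]' 30; python3 -c "
from h import *
s=state();print(s['qpos'],s['tool_pos'],s['eef_rot'],shift([.4458-.5008,-.0341-.2751,0]))"
```

```text
time_s: 12.75
tool_pos: [0.5008, 0.2751, 0.2316]
eef_rot: [0.0, 0.805, -0.593, -0.0]
contact_force: [0.2, -0.7, -0.6]
gripper_width: 1.0
gripper_force: 0.0
time_s: 13.38
tool_pos: [0.5008, 0.2751, 0.2316]
eef_rot: [-0.0, -0.476, 0.879, 0.0]
contact_force: [-0.5, 0.7, -0.7]
gripper_width: 0.995
gripper_force: 0.0
time_s: 14.0
tool_pos: [0.5008, 0.2751, 0.2316]
eef_rot: [-0.0, -0.151, 0.989, 0.0]
contact_force: [-0.2, -0.5, -0.4]
gripper_width: 0.997
gripper_force: 0.0
time_s: 14.62
tool_pos: [0.501, 0.2752, 0.2323]
eef_rot: [0.001, -0.15, 0.989, 0.0]
contact_force: [1.2, 0.9, 3.2]
gripper_width: 0.771
gripper_force: 33.9
[ 8.53379603e-01  1.34148547e-02 -2.58563926e-01  3.93526024e-04
 -1.29774329e+00 -2.12308671e+00] [0.50096355 0.2751788  0.23231162] [ 5.32325234e-04 -1.50028941e-01  9.88681441e-01  2.02597376e-04] [ 1.443e+01 -2.790e+01 -2.000e-02]
```

```bash
python3 -m handwheel '[[0,0,0,0,0,-1.2,6],[0,0,0,0,0,-4,6],[0,0,0,0,0,-4,6],[0,0,0,0,0,-4,6]]';  python3 -m handwheel '[[0,0,0,1.2,-2.32,0,6],[0,0,0,2.41,-4.65,0,6],[0,0,0,2.41,-4.65,0,6],[0,0,0,2.41,-4.65,0,6],[0,0,0,2.41,-4.65,0,6]]'; python3 -m handwheel '[[0,0,0,2.41,-4.65,0,6],[0,0,0,1.18,-2.33,0,6],[0,0,0,0,0,0,6],[0,0,0,0,0,0,6],[0,0,0,0,0,0,6]]'; python3 -c "
from h import *
s=state();print(s['tool_pos'],shift(np.array([.4458,-.0341,.2796])-s['tool_pos']))
I=snapshot('scene');cv2.imwrite('pics/d.png',cv2.resize(I[60:240,150:390],(800,600))[:,:,::-1])"
```

```text
time_s: 15.12
tool_pos: [0.5005, 0.2749, 0.3649]
eef_rot: [-0.001, -0.15, 0.989, -0.0]
contact_force: [0.8, 0.3, -0.3]
gripper_width: 0.772
gripper_force: 34.1
time_s: 15.75
tool_pos: [0.4584, 0.0417, 0.3638]
eef_rot: [-0.0, -0.15, 0.989, 0.0]
contact_force: [0.3, -0.3, -0.5]
gripper_width: 0.772
gripper_force: 34.1
time_s: 16.38
tool_pos: [0.4457, -0.0334, 0.3635]
eef_rot: [-0.0, -0.15, 0.989, 0.0]
contact_force: [-0.5, 0.8, -0.7]
gripper_width: 0.775
gripper_force: 34.1
[ 0.44574501 -0.03340039  0.36352249] [ 0.01 -0.07  8.39]
```

View pics/d.png

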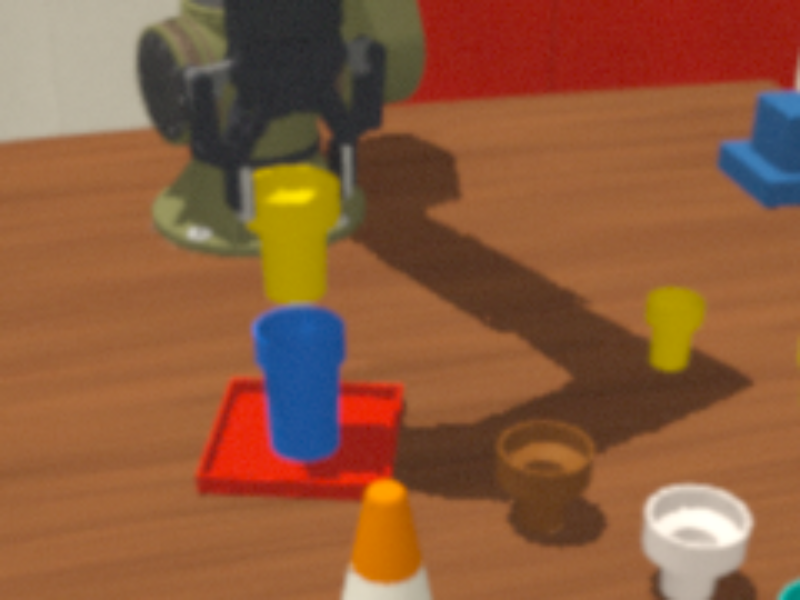

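Yellow hangs upright right above blue (yellow foot 295,295; blue rim 300,330), and the fingertips end above its shoulder. Lower it in.

```bash
python3 -m handwheel '[[0,0,0,0,-0.07,1.5,6],[0,0,0,0,0,1.5,6],[0,0,0,0,0,1.5,6],[0,0,0,0,0,0,6]]'; python3 -m handwheel '[[0,0,0,0,0,1.5,6],[0,0,0,0,0,1,6],[0,0,0,0,0,0.5,6],[0,0,0,0,0,0,6],[0,0,0,0,0,0,6]]'
```

```text
time_s: 16.92
tool_pos: [0.4455, -0.0349, 0.3167]
eef_rot: [-0.002, -0.15, 0.989, -0.0]
contact_force: [0.7, -0.6, -0.6]
gripper_width: 0.775
gripper_force: 34.1
time_s: 17.55
tool_pos: [0.4459, -0.0348, 0.2891]
eef_rot: [0.0, -0.15, 0.989, 0.0]
contact_force: [0.7, 0.5, -0.9]
gripper_width: 0.777
gripper_force: 34.1
```

```bash
python3 -m handwheel '[[0,0,0,0,0.06,0.3,6],[0,0,0,0,0,0.3,6],[0,0,0,0,0,0,6]]'; python3 -m handwheel '[[0,0,0,0,0,0.15,6],[0,0,0,0,0,0,6]]'; python3 -m handwheel '[[0,0,0,0,0,0.15,6],[0,0,0,0,0,0,6]]'; python3 -m handwheel '[[0,0,0,0,0,0.1,6],[0,0,0,0,0,0,6]]'
```

```text
time_s: 17.92
tool_pos: [0.4456, -0.0342, 0.2823]
eef_rot: [-0.0, -0.15, 0.989, 0.0]
contact_force: [0.3, 0.1, -0.9]
gripper_width: 0.774
gripper_force: 34.0
time_s: 18.18
tool_pos: [0.4456, -0.0343, 0.2811]
eef_rot: [-0.0, -0.15, 0.989, 0.0]
contact_force: [-0.3, 0.2, -1.5]
gripper_width: 0.776
gripper_force: 34.1
time_s: 18.42
tool_pos: [0.4459, -0.0342, 0.2804]
eef_rot: [0.001, -0.15, 0.989, -0.0]
contact_force: [0.5, -0.5, 2.2]
gripper_width: 0.774
gripper_force: 34.3
time_s: 18.68
tool_pos: [0.4461, -0.0342, 0.2803]
eef_rot: [0.002, -0.15, 0.989, -0.0]
contact_force: [1.9, 1.9, 5.8]
gripper_width: 0.772
gripper_force: 34.6
```

Seated at the expected height (48 mm above its bench grip). Release, rise and go above white.

```bash
python3 -m handwheel '[[0,0,0,0,0,-0.12,6],[0,0,0,0,0,0,7.2],[0,0,0,0,0,0,8.5],[0,0,0,0,0,0,8.5],[0,0,0,0,0,0,8.5]]' 20; python3 -m handwheel '[[0,0,0,0,0,-2,8.5],[0,0,0,0,0,-4,8.5],[0,0,0,0,0,-3,8.5]]'; python3 -m handwheel '[[0,0,0,-4.74,2.31,0,8.5],[0,0,0,-4.74,2.31,0,8.5],[0,0,0,-4.74,2.31,0,8.5],[0,0,0,-4.74,2.31,0,8.5],[0,0,0,-4.74,2.31,0,8.5]]'; python3 -m handwheel '[[0,0,0,-4.74,2.31,0,8.5],[0,0,0,0,0,3,8.5],[0,0,0,0,0,0,8.5],[0,0,0,0,0,0,8.5]]'; python3 -c "
from h import *
I=snapshot('scene')
s=state();print(s['tool_pos'],s['qpos'],shift(np.array([.6765,.1825,.212])-s['tool_pos']))
cv2.imwrite('pics/e.png',cv2.resize(I[60:300,160:480],(800,600))[:,:,::-1])"
```

```text
time_s: 19.3
tool_pos: [0.4456, -0.0343, 0.2797]
eef_rot: [-0.0, -0.15, 0.989, 0.0]
contact_force: [-0.1, -0.1, -0.3]
gripper_width: 0.993
gripper_force: 0.0
time_s: 19.68
tool_pos: [0.4456, -0.0343, 0.3715]
eef_rot: [0.0, -0.15, 0.989, -0.0]
contact_force: [0.6, 0.9, -0.8]
gripper_width: 0.993
gripper_force: 0.0
time_s: 20.3
tool_pos: [0.639, 0.1476, 0.3696]
eef_rot: [-0.0, -0.15, 0.989, -0.0]
contact_force: [0.4, 0.2, 0.4]
gripper_width: 0.995
gripper_force: 0.0
time_s: 20.8
tool_pos: [0.6761, 0.1819, 0.3415]
eef_rot: [0.001, -0.15, 0.989, -0.0]
contact_force: [-0.8, -1.2, 0.8]
gripper_width: 0.997
gripper_force: 0.0
[0.67606597 0.18183284 0.34234777] [ 5.47451969e-01  3.05735528e-01  2.70055616e-01  8.23905881e-04
 -1.53231856e+00 -1.81778721e+00] [-0.02  0.05 13.03]
```

View pics/e.png

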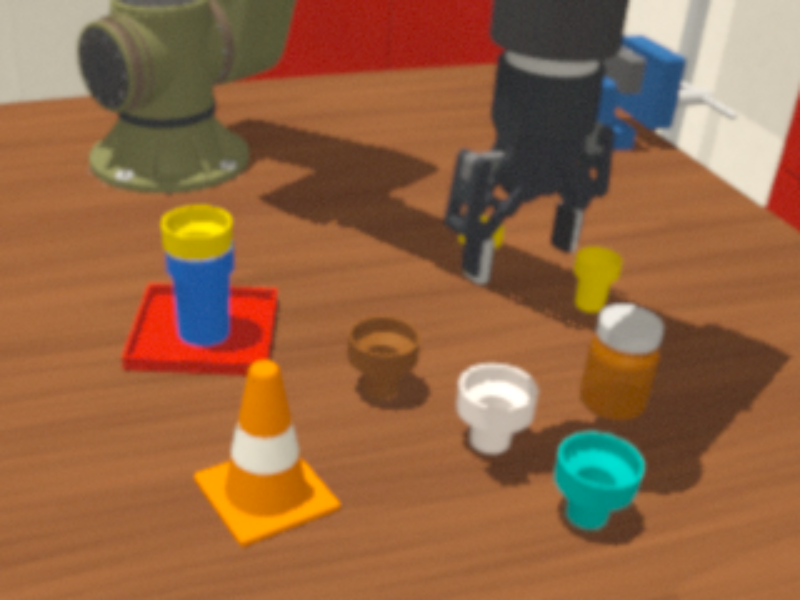

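Yellow's collar sits level on blue's rim (197,250), and the gripper is above white (497,405) with room to the jar and the turquoise pot. Descend and squeeze twice.

```bash
python3 -m handwheel '[[0,0,0,0,0,4,8.5],[0,0,0,0,0,4,8.5],[0,0,0,0,0,3.4,8.5],[0,0,0,0,0,1.4,8.5],[0,0,0,0,0,0,8.5]]' 20;  python3 -m handwheel '[[0,0,0,0,0,0,7.2],[0,0,0,0,0,0,6.8],[0,0,0,0,0,0,6.4],[0,0,0,0,0,0,6],[0,0,0,0,0,0,6]]'
```

```text
time_s: 21.48
tool_pos: [0.6762, 0.1822, 0.2128]
eef_rot: [0.0, -0.15, 0.989, -0.0]
contact_force: [-0.5, 1.1, 0.6]
gripper_width: 0.992
gripper_force: 0.0
time_s: 22.1
tool_pos: [0.6766, 0.1826, 0.214]
eef_rot: [0.001, -0.15, 0.989, 0.0]
contact_force: [-0.9, 0.0, 5.8]
gripper_width: 0.762
gripper_force: 22.4
```

```bash
python3 -m handwheel '[[0,0,0,0,0,0,7.5],[0,0,0,0,0,0,8.5],[0,0,0,0,0,0,8.5],[0,0,0,0,0,0,8.5]]';  python3 -m handwheel '[[0,0,-0.1745,0,0,0,8.5],[0,0,-0.1745,0,0,0,8.5],[0,0,-0.1745,0,0,0,8.5],[0,0,-0.1745,0,0,0,8.5],[0,0,-0.1745,0,0,0,8.5]]'; python3 -m handwheel '[[0,0,-0.1745,0,0,0,8.5],[0,0,-0.1745,0,0,0,8.5],[0,0,-0.1745,0,0,0,8.5],[0,0,-0.1745,0,0,0,8.5],[0,0,0,0,0,0,8.5]]'; python3 -m handwheel '[[0,0,0,0,0,0,7.2],[0,0,0,0,0,0,6.8],[0,0,0,0,0,0,6.4],[0,0,0,0,0,0,6],[0,0,0,0,0,0,6]]' 30; python3 -c "
from h import *
s=state();print(s['qpos'],s['tool_pos'],shift(np.array([.4457,-.0342,s['tool_pos'][2]])-s['tool_pos']))"
```

```text
time_s: 22.6
tool_pos: [0.6762, 0.1824, 0.2116]
eef_rot: [-0.0, -0.15, 0.989, -0.0]
contact_force: [-0.2, 0.5, -0.1]
gripper_width: 0.997
gripper_force: 0.0
time_s: 23.22
tool_pos: [0.6762, 0.1824, 0.2118]
eef_rot: [-0.0, -0.556, 0.831, 0.0]
contact_force: [0.1, 0.0, -0.6]
gripper_width: 0.998
gripper_force: 0.0
time_s: 23.85
tool_pos: [0.6762, 0.1824, 0.2118]
eef_rot: [0.0, 0.805, -0.594, -0.0]
contact_force: [0.3, 0.1, 0.2]
gripper_width: 1.0
gripper_force: 0.0
time_s: 24.48
tool_pos: [0.6763, 0.1824, 0.2124]
eef_rot: [-0.0, 0.805, -0.593, 0.0]
contact_force: [-2.1, -0.5, 3.3]
gripper_width: 0.775
gripper_force: 33.8
[ 5.47828102e-01  3.56654340e-01  9.46345258e-02  2.13243481e-04
 -1.30821139e+00 -2.47591122e-01] [0.67628552 0.18238816 0.21244465] [ 1.387e+01  2.843e+01 -2.000e-02]
```

```bash
python3 -m handwheel '[[0,0,0,0,0,-1.5,6],[0,0,0,0,0,-4,6],[0,0,0,0,0,-5,6],[0,0,0,0,0,-5,6]]';  python3 -m handwheel '[[0,0,0,1.15,2.37,0,6],[0,0,0,2.31,4.74,0,6],[0,0,0,2.31,4.74,0,6],[0,0,0,2.31,4.74,0,6],[0,0,0,2.31,4.74,0,6]]'; python3 -m handwheel '[[0,0,0,2.31,4.74,0,6],[0,0,0,1.16,2.36,0,6],[0,0,0,0,0,0,6],[0,0,0,0,0,0,6],[0,0,0,0,0,0,6]]'; python3 -m handwheel '[[0,0,0,0,0,0,6],[0,0,0,0,0,0,6]]';  python3 -c "
from h import *
s=state();print(s['tool_pos'],shift(np.array([.4457,-.0342,.3044])-s['tool_pos']))
I=snapshot('scene');cv2.imwrite('pics/f.png',cv2.resize(I[60:240,150:390],(800,600))[:,:,::-1])"
```

```text
time_s: 24.98
tool_pos: [0.676, 0.1823, 0.3688]
eef_rot: [-0.0, 0.805, -0.593, -0.0]
contact_force: [0.7, 0.9, -0.7]
gripper_width: 0.774
gripper_force: 33.8
time_s: 25.6
tool_pos: [0.5018, 0.0189, 0.3675]
eef_rot: [-0.0, 0.805, -0.593, 0.0]
contact_force: [0.7, 0.1, 0.1]
gripper_width: 0.77
gripper_force: 33.9
time_s: 26.22
tool_pos: [0.4461, -0.0336, 0.3667]
eef_rot: [0.0, 0.805, -0.593, -0.0]
contact_force: [0.5, 0.3, -0.2]
gripper_width: 0.773
gripper_force: 33.9
time_s: 26.48
tool_pos: [0.4459, -0.0339, 0.3667]
eef_rot: [0.0, 0.805, -0.593, -0.0]
contact_force: [-0.3, -0.2, -0.2]
gripper_width: 0.773
gripper_force: 33.9
[ 0.44592212 -0.03389539  0.36665767] [0.02 0.03 6.23]
```

View pics/f.png

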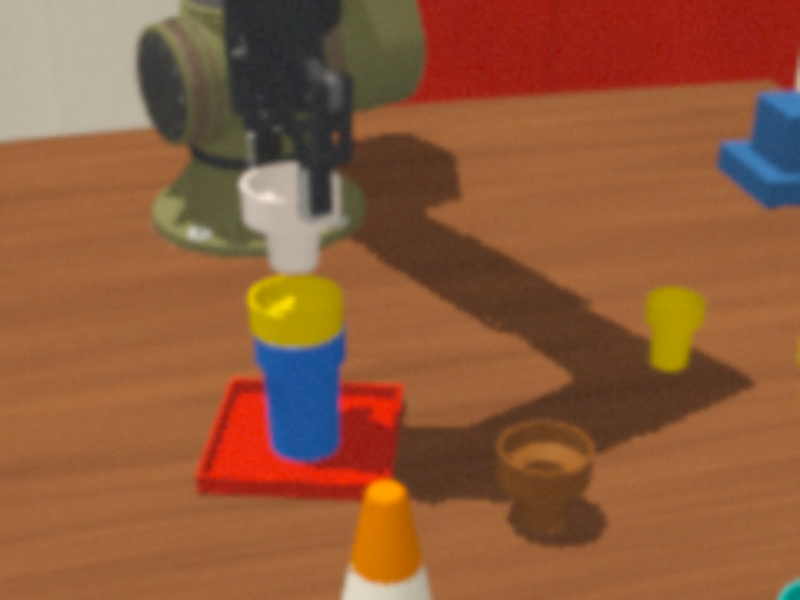

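White hangs upright (foot 293,268) above the middle of the yellow opening (296,300). Lower it in and creep to contact.

```bash
python3 -m handwheel '[[0,0,0,0,0,1.5,6],[0,0,0,0,0,1.5,6],[0,0,0,0,0,1.5,6],[0,0,0,0,0,0.8,6],[0,0,0,0,0,0,6]]'; python3 -m handwheel '[[0,0,0,0,0,0.4,6],[0,0,0,0,0,0.2,6],[0,0,0,0,0,0,6]]'; python3 -m handwheel '[[0,0,0,0,0,0.15,6],[0,0,0,0,0,0,6]]'; python3 -m handwheel '[[0,0,0,0,0,0.15,6],[0,0,0,0,0,0,6]]'
```

```text
time_s: 27.15
tool_pos: [0.4455, -0.0342, 0.3132]
eef_rot: [0.0, 0.805, -0.593, -0.0]
contact_force: [-0.3, 0.3, -0.5]
gripper_width: 0.778
gripper_force: 33.9
time_s: 27.52
tool_pos: [0.4457, -0.0341, 0.3079]
eef_rot: [-0.0, 0.805, -0.593, -0.0]
contact_force: [0.4, 0.7, -1.0]
gripper_width: 0.776
gripper_force: 33.9
time_s: 27.78
tool_pos: [0.4456, -0.0342, 0.3063]
eef_rot: [-0.0, 0.805, -0.593, -0.0]
contact_force: [-0.3, 0.2, -0.2]
gripper_width: 0.776
gripper_force: 33.9
time_s: 28.02
tool_pos: [0.4457, -0.0341, 0.3048]
eef_rot: [0.0, 0.805, -0.593, -0.0]
contact_force: [-0.2, 0.7, -0.0]
gripper_width: 0.772
gripper_force: 33.9
```

```bash
python3 -m handwheel '[[0,0,0,0,0,0.1,6],[0,0,0,0,0,0,6]]'; python3 -m handwheel '[[0,0,0,0,0,0.1,6],[0,0,0,0,0,0,6]]'
```

```text
time_s: 28.28
tool_pos: [0.4458, -0.0342, 0.3045]
eef_rot: [-0.0, 0.805, -0.593, 0.0]
contact_force: [-0.2, -0.5, 2.2]
gripper_width: 0.78
gripper_force: 34.1
time_s: 28.52
tool_pos: [0.446, -0.0342, 0.3043]
eef_rot: [-0.001, 0.805, -0.593, 0.001]
contact_force: [-0.2, -0.6, 5.6]
gripper_width: 0.774
gripper_force: 34.4
```

Contact came at exactly the predicted height. Release, rise, move clear and check.

```bash
python3 -m handwheel '[[0,0,0,0,0,-0.12,6],[0,0,0,0,0,0,7.2],[0,0,0,0,0,0,8.5],[0,0,0,0,0,0,8.5],[0,0,0,0,0,0,8.5]]' 20; python3 -m handwheel '[[0,0,0,0,0,-2,8.5],[0,0,0,0,0,-4,8.5],[0,0,0,0,0,-2,8.5]]'; python3 -m handwheel '[[0,0,0,4,0,0,8.5],[0,0,0,5,0,0,8.5],[0,0,0,5,0,0,8.5],[0,0,0,5,0,0,8.5],[0,0,0,0,0,0,8.5]]'; python3 -m handwheel '[[0,0,0,5,0,0,8.5],[0,0,0,0,0,0,8.5],[0,0,0,0,0,0,8.5]]';  python3 -c "
from h import *
I=snapshot('scene');T=snapshot('top');print(state()['time_s'],state()['contact_force'])
for n in('scene','top'): print([(t,np.round(pinpoint(n,t)[:1] and pinpoint(n,t)[0]['centre'],3)) for t in('deep_pot','middle_pot','shallow_pot','jar','cone','screwdriver')])
cv2.imwrite('pics/g.png',np.hstack([cv2.resize(I[90:240,180:380],(530,400)),cv2.resize(T[230:320,250:310],(266,400))])[:,:,::-1])"
```

```text
time_s: 29.15
tool_pos: [0.4456, -0.0341, 0.3039]
eef_rot: [0.0, 0.805, -0.593, -0.0]
contact_force: [-0.5, -0.7, -0.7]
gripper_width: 1.0
gripper_force: 0.0
time_s: 29.52
tool_pos: [0.4457, -0.0344, 0.3881]
eef_rot: [-0.001, 0.805, -0.593, 0.002]
contact_force: [0.1, -0.2, -1.3]
gripper_width: 0.997
gripper_force: 0.0
time_s: 30.15
tool_pos: [0.5023, -0.2183, 0.3844]
eef_rot: [0.001, 0.804, -0.595, -0.0]
contact_force: [-0.4, 0.4, -0.1]
gripper_width: 0.998
gripper_force: 0.0
time_s: 30.52
tool_pos: [0.5167, -0.2629, 0.3849]
eef_rot: [-0.0, 0.805, -0.593, 0.0]
contact_force: [-0.3, -0.1, -0.7]
gripper_width: 1.0
gripper_force: 0.0
30.625 [ 0.04071707 -0.02137556 -0.36262878]
[('deep_pot', array([ 0.448, -0.033,  0.006])), ('middle_pot', array([0.394, 0.293, 0.002])), ('shallow_pot', array([0.781, 0.222, 0.   ])), ('jar', array([0.653, 0.318, 0.   ])), ('cone', array([ 0.695, -0.027, -0.005])), ('screwdriver', array([ 0.681, -0.299,  0.001]))]
[('deep_pot', array([ 0.649,  0.319, -0.005])), ('middle_pot', array([ 0.489,  0.386, -0.005])), ('shallow_pot', array([0.785, 0.218, 0.003])), ('jar', array([ 0.651,  0.32 , -0.004])), ('cone', array([ 0.692, -0.029, -0.002])), ('screwdriver', array([], dtype=float64))]
```

View pics/g.png

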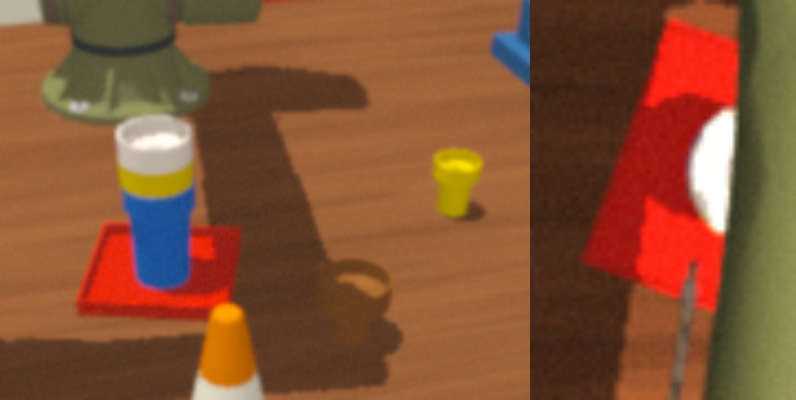

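```bash
python3 - <<'E'
from h import *
I=snapshot('scene'); b=blob(mask(I,'white'),proj('scene',[[.446,-.034,.14]])[0]); ys,xs=np.nonzero(b); print("white seen",xs.min(),xs.max(),ys.min(),ys.max())
for x,y in((.4424,-.0317),(.446,-.034)):
  for z in(.152,.158): P=np.r_[proj('scene',ring(x,y,z,.033)),proj('scene',ring(x,y,z-.024,.033))]; print(x,z,P.min(0),P.max(0))
y=blob(mask(I,'yellow'),proj('scene',[[.446,-.034,.115]])[0]); print("yellow",[f(np.nonzero(y)[0]) for f in(np.min,np.max)],proj('scene',ring(.4424,-.0317,.104,.033)).max(0))
E
```

```text
white seen 223 252 132 154
0.4424 0.152 [224.3295228  132.63255855] [252.78389434 154.35076566]
0.4424 0.158 [224.16084146 130.3476158 ] [252.72063733 152.03650211]
0.446 0.152 [223.57377432 133.34825281] [252.14513711 155.18345867]
0.446 0.158 [223.40151495 131.05738108] [252.07921961 152.86347927]
yellow [np.int64(152), np.int64(163)] [253.03442703 163.43855365]
```

The white and yellow edges lie within a pixel of where a fully home stack would put them, so I hand in.

```bash
python3 -c "
from rig import *
print(close_job())"
```

```text
the job is handed in; nothing more can be done
None
```

The three pots stand nested and upright in the red tray (blue, then yellow, then white), with the gripper open and clear, and the job was handed in at about 31 s; no verdict was shown.

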